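Gauge the three pads of a casting on the dial gauge and plug it into its nest

TASK

Pick up the casting that stands on the bench and hold each of its three machined pads squarely against the tip of the dial gauge, in the order of the inspection sheet: round, oblong, square. Each time push the plunger in about half its 12 mm stroke with the middle of the pad and keep still for a moment, but never run it to its stop. Then plug the casting's keyed foot fully home into the empty nest and let go; leave the finished casting in the other nest and everything else where it is.

Things in the scene. Friction and masses are not known exactly. Their poses are not given: they have to be found in the camera images.
- casting: The casting to be gauged: grey, 124 mm tall, 0.34 to 0.56 kg, standing alone and upright on the bench. Origin: centre of the foot's underside; z up. Square body 48 x 48 mm from z = 24 to 82 mm, bright pads (centres at z = 52 mm) on three sides: ROUND on -y, OBLONG on +x, SQUARE on +y; a key on the fourth (-x). Nothing reaches farther than 36 mm from the vertical axis.
- foot (a point): Same point as the casting's origin. The bright rectangular foot below the body is 44 mm (x) by 38 mm (y) and 24 mm long, its lower edge chamfered 3 mm. The flat underside of the body round the foot (z = 24 mm) is the shoulder.
- key (a point): Lower end of the casting's key, at (-30, 0, 0) mm in its frame. The key is 10 mm wide (y), stands 8 mm out of the foot's -x face and runs from the bottom up to z = 62 mm.
- neck (a point): Grip point on the casting's axis, at (0, 0, 108) mm in its frame, in the neck: 30 mm (x) by 26 mm (y), flat parallel sides, from z = 82 mm to the top at 124 mm, free on all four sides, to be gripped from above either way.
- pad_round (a point): Centre of the round pad's face (34 mm diameter), at (0, -30, 52) mm in the casting's frame; the face looks along the casting's -y.
- pad_oblong (a point): Centre of the oblong pad's face (20 mm wide, 44 mm high), at (32, 0, 52) mm in the casting's frame; the face looks along the casting's +x.
- pad_square (a point): Centre of the square pad's face (30 x 30 mm), at (0, 27, 52) mm in the casting's frame; the face looks along the casting's +y.
- gauge: Dial gauge in a low bench stand, fixed; origin: centre under the stand, on the bench. The level plunger points along -x of this frame (roughly to the robot), 72 mm above the bench; the dial, 60 mm across, faces up. Stand 104 x 74 mm (x from -40 to 64 mm); highest point 87 mm; clamp post under the stem from x = -37 to -19 mm; the stem ends at x = -46 mm.
- tip (a point): Centre of the plunger's flat contact button (10 mm diameter), at (-68, 0, 72) mm in the gauge's frame when the plunger is out; it moves with the plunger.
- plunger (a joint): Travel of the plunger into the gauge, along +x of the gauge's frame, in m: 0 fully out (a spring holds it there), 0.012 at its stop. Spring force 1.4 N at the start of the stroke, 2.9 N at the stop. The dial's needle makes one clockwise turn over the stroke.
- nest: The EMPTY nest: fixed steel block, top level at 34 mm, 86 mm (x) by 80 mm (y), with 10 mm high bolted ears to 59 mm either way along x. Origin: centre of its underside. The pocket, centred on the origin, is 47 mm (x) by 41 mm (y), 26 mm deep, its mouth chamfered 2.5 to 3 mm, so the foot has 1.5 mm of play each side.
- nest_notch (a point): Middle of the notch for the key, at the nest's top, at (-29, 0, 34) mm in its frame: 14 mm wide, on the pocket's -x side (towards the robot), reaching to x = -34 mm. The casting goes in one way round only, its axes parallel to the nest's.
- nest_seat (a point): Where the casting's origin must come: on the empty nest's axis, 10 mm above the bench; the casting's shoulder then rests on the nest's top.
- nest_used: The other nest, a fixed block of the same shape and frame; the finished casting is in it.
- nest_used_seat (a point): Where the finished casting's origin is: on the other nest's axis, 10 mm above the bench.
- casting_done: The finished casting, of the same shape and frame as the one to be gauged, plugged home in the other nest; its top is 134 mm above the bench. To be left alone.
- mug: Ceramic mug with a handle, 92 x 127 mm, 95 mm high; stays where it is. Origin: underside.
- wash_bottle: Plastic wash bottle, 62 x 74 mm, 190 mm high with its spout; stays where it is. Origin: underside.
- weight: Small check weight with a knob, 32 mm across, 30 mm high; stays where it is. Origin: underside.

How it is judged (in metres and radians):
On the way, in this order (a step that is already met when the one before it is completed fails the run):
1. the round pad is held against the gauge: plunger pushed in 3 to 9 mm by it, the pad's centre within 10 mm of the tip, the casting square to the plunger and upright within 0.12 rad, for 0.4 s (value of joint plunger between 0.003 and 0.009 m and distance between pad_round and tip below 0.01 m and angle between the y axis of casting and the x axis of gauge, either way round below 0.12 rad and angle between casting's own z axis and vertical below 0.12 rad), for 0.4 s.
2. the oblong pad is held against the gauge: plunger pushed in 3 to 9 mm by it, the pad's centre within 10 mm of the tip, the casting square to the plunger and upright within 0.12 rad, for 0.4 s (value of joint plunger between 0.003 and 0.009 m and distance between pad_oblong and tip below 0.01 m and angle between the x axis of casting and the x axis of gauge, either way round below 0.12 rad and angle between casting's own z axis and vertical below 0.12 rad), for 0.4 s.
3. the square pad is held against the gauge: plunger pushed in 3 to 9 mm by it, the pad's centre within 10 mm of the tip, the casting square to the plunger and upright within 0.12 rad, for 0.4 s (value of joint plunger between 0.003 and 0.009 m and distance between pad_square and tip below 0.01 m and angle between the y axis of casting and the x axis of gauge, either way round below 0.12 rad and angle between casting's own z axis and vertical below 0.12 rad), for 0.4 s.
At the end, for the whole second after the job is handed in: The casting is home in the empty nest: axis within 4 mm, shoulder down within 2.5 mm, turned within 0.12 rad of the nest, upright within 0.05 rad, at rest, released; the plunger is out again; the finished casting is still home in its nest (4 mm, 2.5 mm) (horizontal distance between casting and nest_seat below 0.004 m and z of casting in the frame of nest between 0.007 and 0.0125 m and angle between the x axis of casting and the x axis of nest, either way round below 0.12 rad and angle between casting's own z axis and vertical below 0.05 rad and linear speed of casting below 0.02 m/s and value of joint plunger below 0.0015 m and horizontal distance between casting_done and nest_used_seat below 0.004 m and z of casting_done in the frame of nest_used below 0.0125 m); the robot touches nothing.
It fails at once if the plunger is run to its stop (past 11.5 mm) (value of joint plunger above 0.0115 m).
It fails at once if a bystander (mug, wash bottle, weight) is moved by more than 15 mm (distance of any of mug, wash_bottle, weight from where it was at the start of the episode above 0.015 m).
It fails at once if the finished casting is moved by more than 8 mm (distance of casting_done from where it was at the start of the episode above 0.008 m).
It also fails if it takes over 61 s, if anything falls off the work surface, if the arm or the gripper's body presses on something with over 40 N, if the wrist force passes 120 N, or if a joint passes its speed limit or range.

ROBOT

A 7-joint arm with a two-finger parallel gripper is mounted at the origin on the work surface; the furniture and walls round the work are solid. World frame = base frame: x ahead of the robot, y to its left, z up, the work surface at z = 0. Lengths are in mm, angles in degrees, forces in N, time in s.
With the tool pointing down it reaches from about 400 to 875 mm from the base axis. Payload 6.5 kg.
Tool frame: the origin (TCP) lies at the very end of the fingers, on their centre line; the grasp point (between the pads) lies 19 mm behind it; z points along the fingers, y is the line along which they close (so a half turn about z gives the same grasp; the last joint's range is limited). The gripper opens to 85 mm and grips with 20 to 120 N. Pads are 22 mm wide; open, the fingers measure 114 mm over their backs; the gripper's body (76 mm by 85 mm) begins 54 mm behind the grasp point. The pads swing forward as they close: fully open they stand 13 mm farther back than shut.
Start: joints at [-72.261, 30.733, -0.252, 88.115, 0.149, 61.152, -4.079], TCP at [238.556, 604.633, 231.29] pointing down, gripper open.
Joint ranges: [-154.64, 154.64], [-21.42, 123.67], [-72.66, 72.17], [13.99, 137.28], [-74.86, 254.86], [10.95, 109.41], [-158.01, 158.01]. Speed limits (degrees/s): [136.94, 136.94, 180, 180, 180, 180, 180].

INTERFACE

Orientations are given as a 3x3 rotation matrix whose columns are the frame's x, y, z axes.
In Python, from rig import arm gives the robot as it stands. Calls block until the motion is done:
- arm.reach(position, orientation): joint-space move of the TCP to a pose.
- arm.movel(position, frame=None, speed=150, threshold=None): straight line of the TCP; frame=None keeps the orientation; speed is the mean speed in mm/s. With threshold (N) it stops when the force on the tool has changed by that much, and returns True; else False.
- arm.movej(angles): joint-space move.
- arm.open_gripper() and arm.clamp(grip_force=None): open the fingers fully, or close them until they stop; grip_force is the grip in N (None keeps the last).
- arm.sleep(seconds).
- arm.inverse_kinematics(position, orientation): joint angles nearest the present ones, or None.
- arm.grab_frame(name): name is "scene" or "top"; returns (picture, depth): 384x512x3 uint8, red, green, blue; 384x512 float32, mm along the optical axis (not along the pixel's ray), 0 where there is no reading.
- arm.camera_model(name): a dict with "fov_y" (degrees; the focal length in pixels is half the picture's height over the tangent of half this angle, whatever the lens; pixels are square), "cx", "cy" (the principal point, pixels), "xyz" and "rotation" of the camera in the world. Camera axes: x right, y up, looking along -z (the intrinsics and any distortion apply to the point x, -y, -z); pixel columns grow to the right and rows downward; lengths in mm; the calibration is good to about 2 mm. A picture is of the moment at which its call begins. camera_model takes no time and is no camera call.
A pose or a line that the arm cannot do raises arm.IKError and nothing moves.
- arm.sign_off(): hands the job in; it is judged then, once.
Readings, each from a call of its own:
- arm.read_t(): time.
- arm.read_q(): joint angles.
- arm.read_qvel(): joint speeds.
- arm.read_effort(): joint torques, N m.
- arm.read_position(): TCP position.
- arm.read_tool_rot(): TCP orientation.
- arm.read_ft_force(): force on the tool from outside, world axes, zero at the start.
- arm.read_torque(): the same for the moment, N m.
- arm.read_width(): finger opening in mm.
- arm.read_gripper_force(): force on a finger pad.
Only numpy, scipy, OpenCV 4.12 (cv2) and the standard library are available. Lean on these libraries where they do the work, as an engineer would, in place of code of your own. Each camera call takes 0.05 s, during which the arm holds its last target. There are 200 camera calls.

## Working session

There is one attempt and no reset: what is moved stays moved. The work goes in short steps, each a Python script; the robot and the scene stay as the last script left them, time stands still between calls to the robot, and variables do not carry over. Pictures are saved under pics/ and viewed, at most 10 in all, crops included, and the job is handed in when it is done.

```bash
ls; mkdir -p pics; python3 - <<'E'
from rig import arm
import cv2,numpy as np
for n in("scene","top"):
    p,d=arm.grab_frame(n); cv2.imwrite(f"pics/{n}0.png",cv2.resize(p[:,:,::-1],(800,600),interpolation=cv2.INTER_CUBIC)); np.savez(f"{n}0.npz",p=p,d=d)
    print(n,arm.camera_model(n))
print(arm.read_t(),arm.read_tool_rot())
E
```

```text
pics
scene {'fov_y': 44.184935101276935, 'cx': 260.56153545561205, 'cy': 194.2702271318773, 'xyz': array([-121.75442389, -748.46636775,  827.55497448]), 'rotation': array([[ 0.81187524,  0.35242332, -0.46546364],
       [-0.58332762,  0.45655867, -0.67177605],
       [-0.02423808,  0.81691614,  0.57624694]])}
top {'fov_y': 47.757441779904966, 'cx': 260.24577608504023, 'cy': 190.95387307341431, 'xyz': array([ 282.11374895,  118.43493211, 1356.82629377]), 'rotation': array([[-0.02435231,  0.98704936, -0.15855763],
       [-0.99967444, -0.0228353 ,  0.01138272],
       [ 0.00761459,  0.15878321,  0.98728411]])}
0.1 [[-9.30242965e-01  3.66943863e-01 -4.76342175e-04]
 [ 3.66944146e-01  9.30241623e-01 -1.58615501e-03]
 [-1.38916529e-04 -1.65030051e-03 -9.99998629e-01]]
```

View pics/scene0.png

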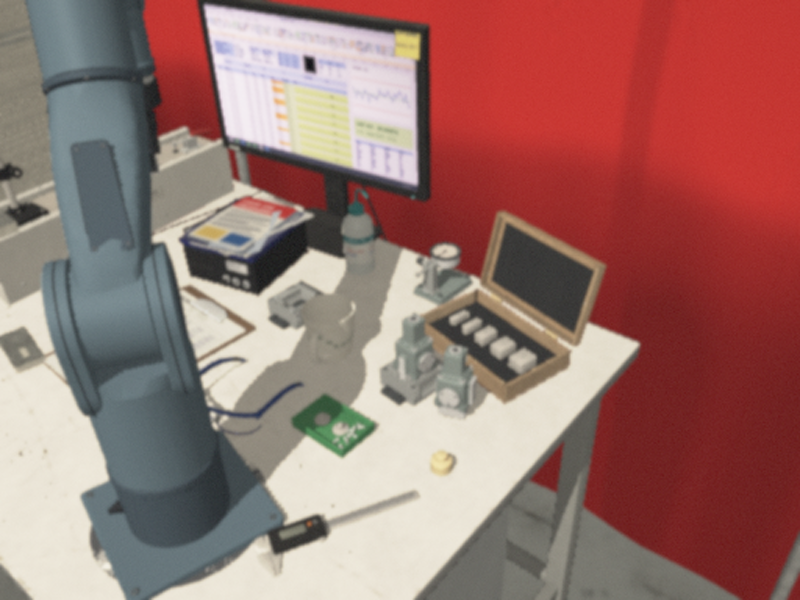

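View pics/top0.png

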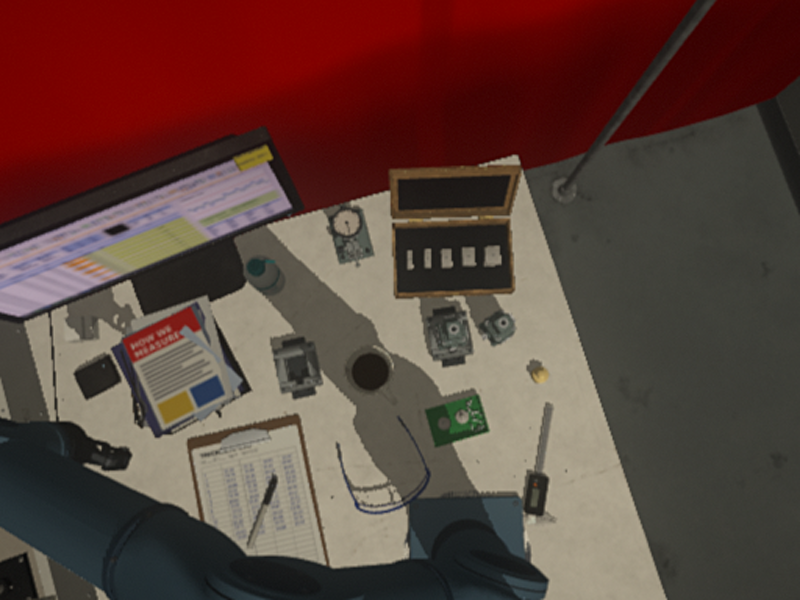

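The scene view shows the lone casting at (455,385), the finished one in its nest at (413,355), the empty nest at (298,303), and the gauge at (440,272). In the top view these are at (497,325), (450,335), (297,365) and (350,232). Next I rectify an enlarged crop around each one.

```bash
cat > h.py <<'E'
import numpy as np,cv2
from rig import arm
def cam(n):
    c=arm.camera_model(n); return 192/np.tan(np.radians(c['fov_y']/2)),c['cx'],c['cy'],np.array(c['xyz']),np.array(c['rotation'])
def proj(n,P):
    f,cx,cy,t,R=cam(n); q=(np.asarray(P,float)-t)@R
    return np.stack([cx+f*q[...,0]/-q[...,2],cy+f*-q[...,1]/-q[...,2]],-1)
def cloud(n,d):
    f,cx,cy,t,R=cam(n); v,u=np.mgrid[:384,:512]
    P=np.stack([(u-cx)/f*d,-(v-cy)/f*d,-d],-1)@R.T+t; P[d<=0]=np.nan; return P
def rect(n,p,c,z,half=70,s=4):
    """world-up-x, left-y orthophoto of plane z around c; pixel(col,row)->x=c0+half-row/s, y=c1+half-col/s"""
    g=np.arange(0,2*half*s)/s
    Y,X=np.meshgrid(c[1]+half-g,c[0]+half-g)
    uv=proj(n,np.stack([X,Y,np.full_like(X,z)],-1)).astype(np.float32)
    return cv2.remap(p,uv[...,0],uv[...,1],cv2.INTER_CUBIC)
E
python3 - <<'E'
from h import *
D={n:np.load(n+'0.npz') for n in('top','scene')}
C=cloud('top',D['top']['d'])
S=cloud('scene',D['scene']['d'])
# rough centres from top pixels
for k,(u,v) in dict(cast=(497,325),done=(452,330),nest=(297,365),gauge=(347,222),mug=(370,372),weight=(540,372),bottle=(263,270),box=(455,258)).items():
    print(k,C[int(v*.64),int(u*.64)].round(1))
np.savez('cl.npz',C=C,S=S)
c=C[int(325*.64),int(497*.64)];n=C[int(365*.64),int(297*.64)];g=C[int(222*.64),int(347*.64)]
ims=[]
for cam_ in('top','scene'):
    row=[]
    for cc,z,h in((c,124,65),(n,34,65),(g,80,65)):
        im=rect(cam_,D[cam_]['p'],cc.round(),z,h,2)[:,:,::-1].copy()
        for k in range(0,260,20):   # tick every 10mm
            cv2.line(im,(k,0),(k,8 if k%100==0 else 4),(0,0,255),1);cv2.line(im,(0,k),(8 if k%100==0 else 4,k),(0,0,255),1)
        row.append(im)
    ims.append(np.hstack(row))
cv2.imwrite('pics/rect0.png',np.vstack(ims))
for nm,K in(('top',C),('scene',S)):
    for k,cc,zl,zh,r in(('casttop',c,114,130,45),('nesttop',n,29,39,75),('gaugetop',g,78,95,60)):
        m=(np.hypot(K[...,0]-cc[0],K[...,1]-cc[1])<r)&(K[...,2]>zl)&(K[...,2]<zh)
        P=K[m]; 
        if len(P)>4:
            rc=cv2.minAreaRect(P[:,:2].astype(np.float32)); print(nm,k,len(P),P.mean(0).round(1),np.round(rc[0],1),np.round(rc[1],1),round(rc[2],1))
E
```

```text
cast [426.5 -59.5 127.4]
done [418.9  24.3 135.2]
nest [371.7 323.3  10.5]
gauge [639.5 215.9  83. ]
mug [351.6 180.2  35.7]
weight [ 343.5 -150.1   38.2]
bottle [537.2 365.4 146. ]
box [577.    4.2  21.9]
top casttop 95 [432.3 -71.  124.3] [432.6 -71. ] [25.6 29.8] 33.9
top nesttop 495 [367.7 321.1  34.5] [367.4 320.8] [86.7 80.7] 11.8
top gaugetop 370 [632.1 215.7  84.6] [629.1 217.6] [57.7 91.2] 85.8
scene casttop 129 [428.7 -76.1 122.7] [430.6 -73.1] [27.6 29.6] 31.2
scene nesttop 307 [358.4 326.7  34.1] [364.5 321.1] [90.1 86. ] 13.3
scene gaugetop 254 [628.5 213.2  84.1] [626.3 214.6] [86.7 62.8] 8.5
```

View pics/rect0.png

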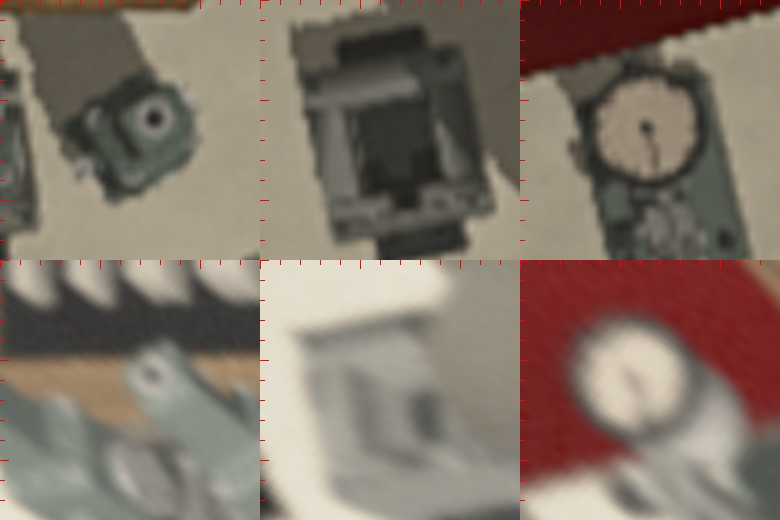

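The rectified crops show the casting's neck at (153,118) in its panel, so (432,-71). The nest leans about 12° with its notch at the bottom, towards the robot. The gauge stem points down at (660,230). I still need to see which pads face the scene camera, and the plunger up close.

```bash
python3 - <<'E'
from h import *
D={n:np.load(n+'0.npz') for n in('top','scene')}
p=D['scene']['p']; K=np.load('cl.npz')
a=cv2.resize(p[195:275,235:315],(400,400),interpolation=cv2.INTER_CUBIC)
b=rect('top',D['top']['p'],(590,220),72,65,4); b=cv2.resize(b,(400,400))[:,:,:]
e=cv2.resize(p[148:198,258:308],(400,400),interpolation=cv2.INTER_CUBIC)[:200*2]
im=np.hstack([a,b])[:,:,::-1].copy(); cv2.imwrite('pics/crop1.png',im)
C=K['C']
# gauge stand cloud: height histogram and base outline
for nm in 'CS':
    P=K[nm]; m=(abs(P[...,0]-620)<110)&(abs(P[...,1]-218)<70)&(P[...,2]>6)&(P[...,2]<100); P=P[m]
    print(nm,len(P),np.histogram(P[:,2],range(5,100,5))[0])
    for zl,zh in((6,20),(60,79),(80,92)):
        Q=P[(P[:,2]>zl)&(P[:,2]<zh)]
        if len(Q)>5: rc=cv2.minAreaRect(Q[:,:2].astype(np.float32)); print(zl,len(Q),Q.mean(0).round(1),np.round(rc[0],1),np.round(rc[1],1),round(rc[2],1),Q[:,:2].min(0).round(),Q[:,:2].max(0).round())
    Q=P[(P[:,0]<605)&(P[:,2]>50)]; print(Q[np.argsort(Q[:,0])].round(0)[:25].tolist())
E
```

```text
C 811 [ 97  76 141  43   8   1   2   2   2   2   1   5   9  16  58 179 154  15]
6 314 [613.9 210.9  13.3] [610.8 219.9] [132.4 192.5] 90.0 [515. 154.] [707. 286.]
60 72 [601.4 208.2  74.1] [617.  213.2] [ 45.9 118.9] 87.5 [557. 190.] [677. 236.]
80 346 [632.6 216.   84.9] [617.3 218.8] [ 57.8 111.5] 84.8 [559. 188.] [674. 246.]
[[557.0, 196.0, 77.0], [557.0, 199.0, 77.0], [557.0, 193.0, 74.0], [559.0, 196.0, 80.0], [560.0, 199.0, 77.0], [560.0, 193.0, 76.0], [564.0, 199.0, 74.0], [564.0, 196.0, 72.0], [566.0, 199.0, 77.0], [569.0, 199.0, 77.0], [571.0, 202.0, 70.0], [572.0, 202.0, 77.0], [573.0, 199.0, 72.0], [575.0, 199.0, 77.0], [576.0, 202.0, 76.0], [578.0, 199.0, 79.0], [578.0, 202.0, 79.0], [579.0, 205.0, 75.0], [581.0, 202.0, 80.0], [582.0, 205.0, 77.0], [582.0, 229.0, 78.0], [582.0, 199.0, 75.0], [582.0, 232.0, 76.0], [584.0, 225.0, 83.0], [584.0, 223.0, 82.0]]
S 893 [ 46  89 246  42  12  14  12  11  14  12  13  18  29  46  60 137  91   1]
6 381 [630.2 203.9  15.1] [607.7 232. ] [138.8 121.4] 12.6 [527. 167.] [687. 277.]
60 137 [603.4 199.4  71.8] [602.9 211.1] [47.4 98.6] 87.8 [553. 186.] [651. 236.]
80 229 [630.6 214.3  84.6] [625.3 215.9] [86.8 62.1] 4.7 [581. 185.] [668. 248.]
[[553.0, 189.0, 78.0], [554.0, 196.0, 70.0], [556.0, 198.0, 72.0], [556.0, 198.0, 75.0], [557.0, 195.0, 69.0], [558.0, 197.0, 75.0], [558.0, 192.0, 78.0], [559.0, 193.0, 73.0], [562.0, 198.0, 76.0], [567.0, 198.0, 71.0], [567.0, 199.0, 74.0], [569.0, 197.0, 74.0], [572.0, 200.0, 75.0], [574.0, 198.0, 75.0], [578.0, 203.0, 74.0], [579.0, 200.0, 79.0], [579.0, 200.0, 72.0], [580.0, 232.0, 73.0], [581.0, 197.0, 76.0], [581.0, 227.0, 79.0], [581.0, 223.0, 81.0], [581.0, 199.0, 72.0], [581.0, 228.0, 85.0], [582.0, 223.0, 84.0], [582.0, 204.0, 73.0]]
```

View pics/crop1.png

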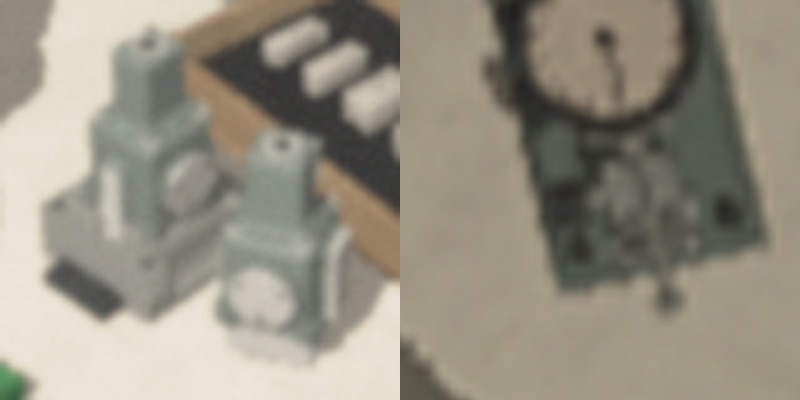

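The round pad faces the camera (crop at (262,292)) and the oblong pad is on its right (340,275). That puts the casting's y axis at about 33° and its x axis at about -57°. The plunger button is at (667,297) and the stand's edges give a gauge yaw of about 13.1°, so the tip is near (554,197). Next: check IK for the plan.

```bash
cat >> h.py <<'E'
G=np.radians(13.1); GX=np.array([np.cos(G),np.sin(G)]); TIP=np.array([553.8,197.0])
NEST=np.array([367.0,320.8]); NY=11.8; CAST=np.array([432.3,-71.3]); CY=-57.0
FLIP=1
def rot(yaw,s=None):
    s=FLIP if s is None else s
    b=np.radians(yaw+90*s); y=np.array([np.cos(b),np.sin(b),0]); z=np.array([0,0,-1.]); return np.column_stack([np.cross(y,z),y,z])
def P(xy,z): return [float(xy[0]),float(xy[1]),float(z+89)]   # TCP for casting origin at xy,z
PAD={'round':(13.1+90,30),'oblong':(13.1,32),'square':(13.1-90,27)}
def padxy(k,push): return TIP+GX*(push-PAD[k][1])
E
python3 - <<'E'
from h import *
for s in(1,-1):
    for nm,xy,yaw,z in[('pick',CAST,CY,0),('up',CAST,CY,150)]+[(k,padxy(k,-25),PAD[k][0],20) for k in PAD]+[(k+'hi',padxy(k,-25),PAD[k][0],150) for k in PAD]+[('nest',NEST,NY,10),('nesthi',NEST,NY,100)]:
        q=arm.inverse_kinematics(P(xy,z),rot(yaw,s)); print(s,nm,None if q is None else np.round(q,0))
print(arm.read_t(),arm.read_ft_force())
E
```

```text
1 pick [-19.  27.  27. 126. -23.  32.  59.]
1 up [-29.  10.  37. 120.  -8.  52.  45.]
1 round [ -9.  31. -20. 110.  15.  42. 155.]
1 oblong [-25.  29.   0. 111.  -0.  39.  78.]
1 square [-39.  31.  18. 111. -14.  40.   1.]
1 roundhi [ 20.  32. -61. 103.  31.  64. 142.]
1 oblonghi [-28.  19.   4. 106.  -2.  56.  79.]
1 squarehi [-43.  20.  22. 106.  -9.  56.  -4.]
1 nest [-43.  27.  -5. 118.   4.  36.  52.]
1 nesthi [-43.  18.  -4. 114.   2.  47.  54.]
-1 pick [-43.  42.  62. 127. -56.  46. -90.]
-1 up [ -50.   16.   64.  121.  -18.   54. -124.]
-1 round [-39.  30.  18. 112. -14.  40.   1.]
-1 oblong [-49.  33.  32. 113. -25.  41. -79.]
-1 square [ -9.  31. -20. 110.  16.  42. 155.]
-1 roundhi [-43.  20.  22. 106.  -9.  56.  -4.]
-1 oblonghi [-55.  22.  38. 107. -16.  56. -87.]
-1 squarehi [ 20.  32. -61. 103.  31.  64. 142.]
-1 nest [ -71.   30.   31.  119.  -25.   37. -101.]
-1 nesthi [ -75.   21.   35.  116.  -16.   48. -109.]
0.1 [-0.21453087 -0.71615165  0.59213258]
```

```bash
sed -i 's/^FLIP=1/FLIP=0/' h.py; python3 - <<'E'
from h import *
for nm,xy,yaw,z in[('pick',CAST,CY,0),('up',CAST,CY,150)]+[(k,padxy(k,-25),PAD[k][0],20) for k in PAD]+[('nest',NEST,NY,10)]:
    q=arm.inverse_kinematics(P(xy,z),rot(yaw)); print(nm,None if q is None else np.round(q,0))
arm.reach([330,350,290],rot(-20)); print(arm.read_t())
arm.reach(P(CAST,80),rot(CY)); print(arm.read_t(),arm.read_position(),np.round(arm.read_q()))
p,d=arm.grab_frame('top'); s,_=arm.grab_frame('scene')
cv2.imwrite('pics/pre.png',np.hstack([cv2.resize(p[140:290,250:400],(400,400)),cv2.resize(s[175:295,215:335],(400,400))])[:,:,::-1])
E
```

```text
pick [-30.  31.  42. 127. -36.  35. -19.]
up [-41.  12.  51. 120. -12.  53. -40.]
round [-25.  29.   0. 111.  -0.  40.  78.]
oblong [-39.  30.  18. 112. -14.  40.   1.]
square [-49.  33.  32. 112. -25.  42. -79.]
nest [-56.  27.  12. 118. -10.  35. -26.]
1.175
2.825 [432.8045855  -70.15133704 169.03517494] [-43.  24.  57. 124. -29.  46. -24.]
```

View pics/pre.png

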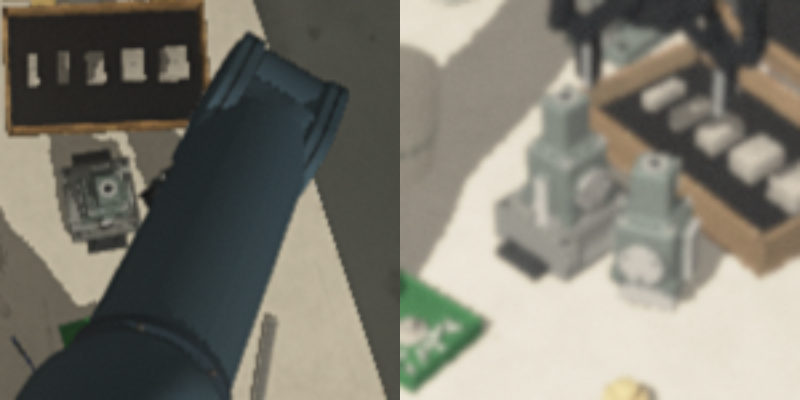

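The fingertips at (588,70) and (717,105) straddle the neck at (655,165), and everything else is clear. Now I descend and grip.

```bash
python3 - <<'E'
from h import *
hit=arm.movel(P(CAST,0),rot(CY),speed=80,threshold=12); print(hit,arm.read_position())
arm.clamp(90); print(arm.read_width(),arm.read_gripper_force(),arm.read_ft_force())
arm.movel(P(CAST,12),rot(CY),speed=40); arm.sleep(.2)
print(arm.read_width(),arm.read_ft_force(),arm.read_position(),arm.read_t())
arm.movel(P(CAST,130),rot(CY),speed=150)
s,_=arm.grab_frame('scene'); t,_=arm.grab_frame('top')
cv2.imwrite('pics/held.png',cv2.resize(s[135:285,225:425],(800,600))[:,:,::-1])
arm.sleep(.2);print(arm.read_ft_force(),arm.read_torque(),arm.read_position(),arm.read_t())
E
```

```text
False [432.62218751 -71.35643011  89.32686045]
29.33264038686738 89.301917552948 [-0.88557448  0.66843447  5.97623089]
28.989874295302766 [-0.10849872  0.02913906 -3.85984315] [432.09778018 -71.25272188 100.85351354] 5.2833
[-0.22908969 -0.35242556 -3.65915364] [ 0.0312079  -0.01408518 -0.02537438] [432.02367777 -71.44966284 218.63137852] 6.5167
```

View pics/held.png

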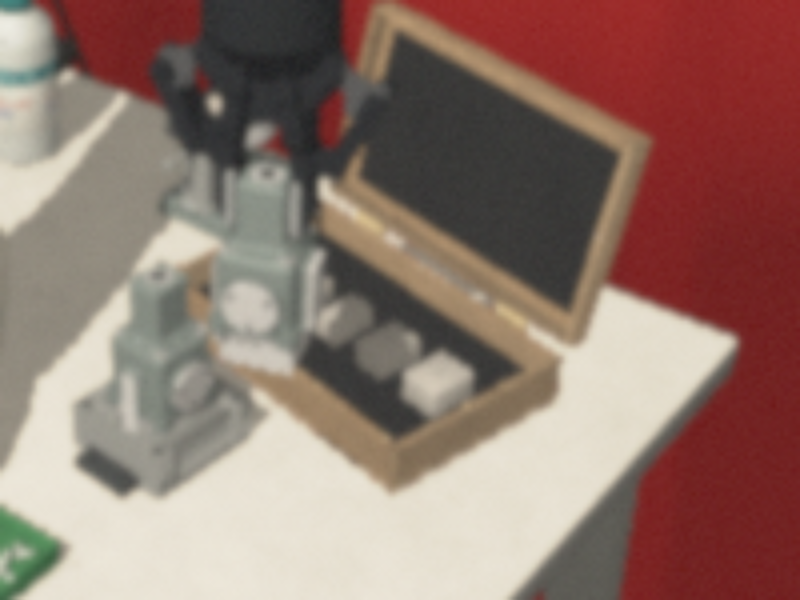

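The casting is held upright and straight at about (265,270), with a 29 mm grip across x. Next is the round pad, creeping in with force sensing.

```bash
cat >> h.py <<'E'
def fx(n=6):
    v=[]
    for _ in range(n): v.append(np.dot(np.array(arm.read_ft_force())[:2],GX)); arm.sleep(.02)
    return float(np.mean(v))
E
python3 - <<'E'
from h import *
k='round'; yaw=PAD[k][0]
arm.reach(P(padxy(k,-30),130),rot(yaw)); print(arm.read_t())
arm.movel(P(padxy(k,-30),20),rot(yaw),speed=150)
arm.movel(P(padxy(k,-8),20),rot(yaw),speed=60); arm.sleep(.25); f0=fx(); print('f0',f0,arm.read_position())
for i in range(8):
    d=-6+2*i; arm.movel(P(padxy(k,d),20),rot(yaw),speed=20); arm.sleep(.05); f=fx(4); print(d,round(f-f0,2))
    if f-f0<-0.8: break
print(arm.read_t(),arm.read_position(),arm.read_ft_force())
t,_=arm.grab_frame('top'); s,_=arm.grab_frame('scene')
cv2.imwrite('pics/c1.png',np.hstack([cv2.resize(t[110:210,170:270],(400,400),interpolation=2),cv2.resize(s[140:220,240:320],(400,400),interpolation=2)])[:,:,::-1])
E
```

```text
8.2833
f0 0.035744113022713186 [516.60672829 188.40844249 109.00775063]
-6 0.11
-4 -0.02
-2 -0.14
0 -1.36
11.5 [524.30296701 190.09915383 108.86755695] [-0.71385439 -0.08765891 -3.30954153]
```

View pics/c1.png

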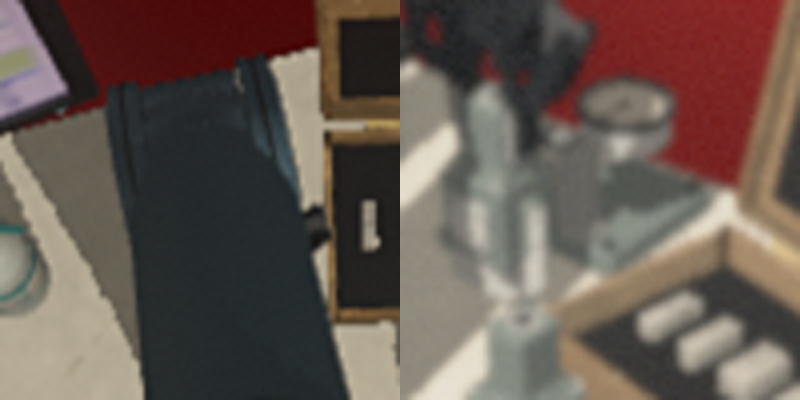

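The elbow blocks the top view. In the scene view the pad meets the plunger at about (545,185), and the force step of 1.4 N matches the spring's start. Contact is at about d = -1, so I push on 6 mm.

```bash
python3 - <<'E'
from h import *
k='round'; yaw=PAD[k][0]
arm.movel(P(padxy(k,5),20),rot(yaw),speed=20); arm.sleep(.8); print('F',fx(),arm.read_position())
s,_=arm.grab_frame('scene')
arm.movel(P(padxy(k,-30),20),rot(yaw),speed=100); arm.sleep(.2); print('f0',fx(),arm.read_t())
cv2.imwrite('pics/c2.png',cv2.resize(s[140:200,260:340],(800,600),interpolation=2)[:,:,::-1])
E
```

```text
F -2.115898750598455 [529.45088642 191.30459531 108.97264651]
f0 0.03502548461708613 13.75
```

View pics/c2.png

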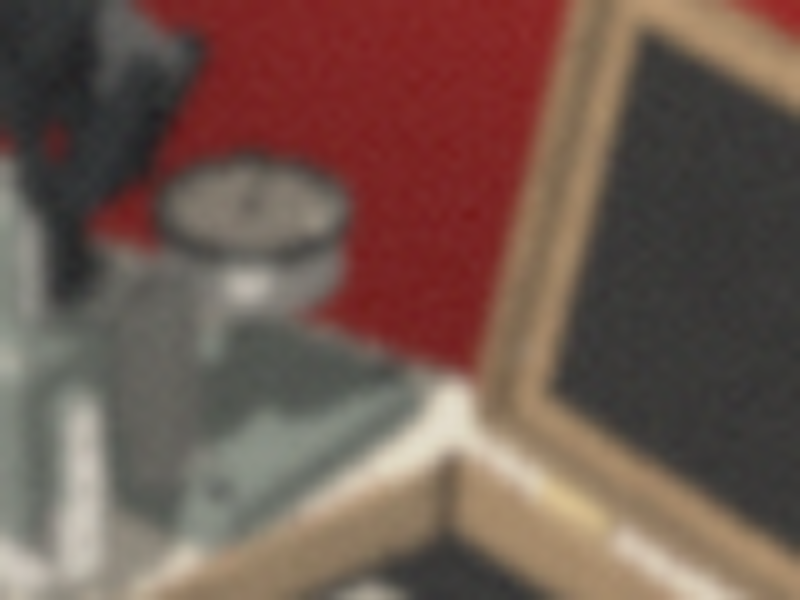

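The force of 2.15 N means 6 mm of travel, and the dial needle at (255,190) points the other way, a half turn. Now the oblong and square pads, with the push corrected from the force reading.

```bash
python3 - <<'E'
from h import *
prev='round'
for k in('oblong','square'):
    yaw=PAD[k][0]
    arm.movel(P(padxy(prev,-45),20),rot(PAD[prev][0]),speed=120)
    arm.reach(P(padxy(k,-45),20),rot(yaw))
    arm.movel(P(padxy(k,-8),20),rot(yaw),speed=80); arm.sleep(.25); f0=fx()
    arm.movel(P(padxy(k,2.5),20),rot(yaw),speed=20); arm.sleep(.25); F=f0-fx(8)
    push=(F-1.4)/.125; print(k,'f0',round(f0,2),'F',round(F,2),'push',round(push,1),arm.read_t())
    if F<1: print('no contact'); break
    d=2.5+np.clip(6-push,0,5)
    arm.movel(P(padxy(k,d),20),rot(yaw),speed=15); arm.sleep(.8); print('d',d,'F',f0-fx(8),arm.read_position())
    arm.movel(P(padxy(k,-30),20),rot(yaw),speed=100); print(arm.read_t()); prev=k
arm.movel(P(padxy(k,-30),130),rot(yaw),speed=150); print(fx(),arm.read_t())
E
```

```text
oblong f0 0.1 F 1.53 push 1.1 17.2
d 7.420321970913713 F 2.5747560806103285 [529.86710245 191.40333367 109.01422181]
19.1333
square f0 0.31 F 1.82 push 3.4 22.5917
d 5.134350741456171 F 2.103495426404915 [532.48719143 192.03832198 109.00706498]
24.35
-0.08855244252743526 25.3333
```

The oblong push may have been deeper than planned: its force reads about 8 to 9 mm. There is time to spare, so I repeat oblong and then square at a fixed, well-centred depth.

```bash
python3 - <<'E'
from h import *
for k in('oblong','square'):
    yaw=PAD[k][0]
    if k=='square': arm.movel(P(padxy('oblong',-45),20),rot(PAD['oblong'][0]),speed=150); arm.reach(P(padxy(k,-45),20),rot(yaw))
    else: arm.reach(P(padxy(k,-45),130),rot(yaw)); arm.movel(P(padxy(k,-45),20),rot(yaw),speed=200)
    arm.movel(P(padxy(k,-8),20),rot(yaw),speed=100); arm.sleep(.25); f0=fx(6)
    arm.movel(P(padxy(k,5),20),rot(yaw),speed=20); arm.sleep(.8); F=f0-fx(15); print(k,F,(F-1.4)/.125,arm.read_t())
arm.movel(P(padxy(k,-30),20),rot(yaw),speed=120)
arm.movel(P(padxy(k,-30),130),rot(yaw),speed=200)
arm.reach(P(NEST,130),rot(NY)); print(arm.read_t())
arm.movel(P(NEST,60),rot(NY),speed=100); arm.sleep(.2); print(arm.read_t(),arm.read_position(),arm.read_ft_force())
for n in('top','scene'):
    p,d=arm.grab_frame(n); np.savez(n+'1.npz',p=p,d=d)
t=np.load('top1.npz')['p'];s=np.load('scene1.npz')['p']
cv2.imwrite('pics/n1.png',np.hstack([cv2.resize(t[180:280,140:240],(400,400),interpolation=2),cv2.resize(s[150:230,150:230],(400,400),interpolation=2)])[:,:,::-1])
E
```

```text
oblong 1.642061800787965 1.936494406303721 29.9083
square 1.6854641727290514 2.2837133818324116 34.2583
36.2833
37.3333 [367.26838266 321.16791044 149.52522504] [-0.68992391  0.61904997 -4.21744499]
```

View pics/n1.png

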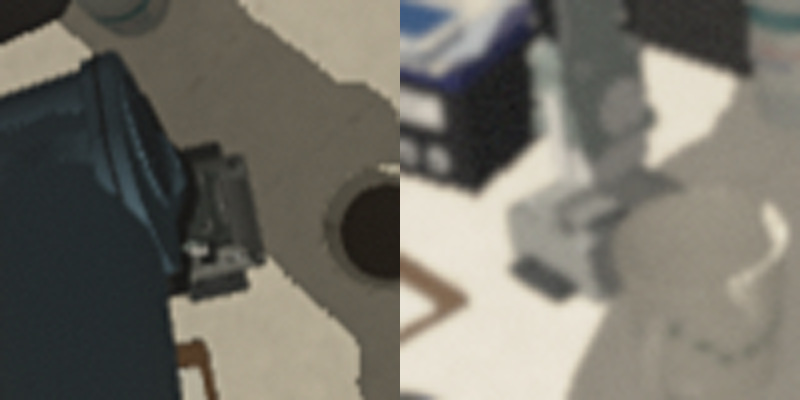

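The casting hangs above the nest, with the round pad on the right at (625,105) and the key facing the robot. The force readings are noisy, so I check the casting's offset in the hand against the nest from the saved depth maps. This costs no robot time.

```bash
python3 - <<'E'
from h import *
S0=cloud('scene',np.load('scene0.npz')['d']);T0=cloud('top',np.load('top0.npz')['d']);S1=cloud('scene',np.load('scene1.npz')['d'])
def loc(P,xy,z,yaw):
    a=np.radians(yaw);R=np.array([[np.cos(a),-np.sin(a)],[np.sin(a),np.cos(a)]])
    Q=P.reshape(-1,3).copy();Q=Q[~np.isnan(Q[:,0])];Q[:,:2]=(Q[:,:2]-xy)@R;Q[:,2]-=z;return Q[(abs(Q[:,:2])<70).all(1)]
def rep(nm,v): print(nm,len(v),'med',np.round(np.median(v),1) if len(v) else '', 'sd',np.round(np.std(v),1) if len(v) else '')
tcp=[367.27,321.17]
for nm,Q in(('held',loc(S1,tcp,60.5,NY)),('initial',loc(S0,CAST,0,CY))):
    x,y,z=Q.T
    rep(nm+' round pad face y(-30)',y[(abs(x)<11)&(abs(z-52)<11)&(y<-15)&(y>-45)])
    rep(nm+' body -y face (-24)',y[(abs(x)<23)&(abs(x)>17.5)&(z>27)&(z<79)&(y<-12)&(y>-36)])
    rep(nm+' neck -y face(-13)',y[(abs(x)<11)&(z>88)&(z<120)&(y<-4)&(y>-22)])
    rep(nm+' -x body(-24)',x[(abs(y)<22)&(abs(y)>8)&(z>30)&(z<78)&(x<-14)&(x>-34)])
    rep(nm+' key face(-30)',x[(abs(y)<4)&(z>5)&(z<58)&(x<-20)&(x>-40)])
    rep(nm+' +x oblong(32)',x[(abs(y)<8)&(abs(z-52)<18)&(x>22)&(x<42)])
    rep(nm+' top z(124)',z[(abs(y)<11)&(abs(x)<13)&(z>110)&(z<135)])
x,y,z=loc(S0,NEST,0,NY).T
rep('nest S -x face(-43)',x[(abs(y)<36)&(abs(y)>2)&(z>14)&(z<30)&(x<-34)&(x>-52)])
rep('nest S -y face(-40)',y[(abs(x)<38)&(z>6)&(z<30)&(y<-32)&(y>-50)])
for nm,C in(('S',S0),('T',T0)):
    x,y,z=loc(C,NEST,34,NY).T; m=abs(z)<5
    print(nm,'nest top x range',np.percentile(x[m&(abs(y)<35)],[1,99]).round(1),'y',np.percentile(y[m&(abs(x)<35)],[1,99]).round(1),np.median(z[m]))
    mm=m&(abs(y)<18); xs=np.sort(x[mm]); g=np.diff(xs); i=g.argmax(); print('pocket x gap',xs[i],xs[i+1])
    mm=m&(abs(x)<18); xs=np.sort(y[mm]); g=np.diff(xs); i=g.argmax(); print('pocket y gap',xs[i],xs[i+1])
E
```

```text
held round pad face y(-30) 41 med -31.1 sd 1.8
held body -y face (-24) 46 med -24.0 sd 3.7
held neck -y face(-13) 71 med -13.9 sd 1.8
held -x body(-24) 83 med -24.2 sd 2.5
held key face(-30) 29 med -29.6 sd 1.8
held +x oblong(32) 0 med  sd 
held top z(124) 26 med 124.8 sd 2.9
initial round pad face y(-30) 54 med -30.3 sd 1.5
initial body -y face (-24) 85 med -23.9 sd 2.7
initial neck -y face(-13) 91 med -14.0 sd 1.5
initial -x body(-24) 6 med -22.7 sd 1.8
initial key face(-30) 0 med  sd 
initial +x oblong(32) 20 med 31.8 sd 2.5
initial top z(124) 62 med 125.0 sd 1.6
nest S -x face(-43) 63 med -44.4 sd 1.9
nest S -y face(-40) 21 med -39.7 sd 1.4
S nest top x range [-45.7  41.4] y [-40.8  40.6] 0.44884442116972423
pocket x gap -24.881695472823814 19.58811025702184
pocket y gap -21.636730599738343 18.041472870529592
T nest top x range [-42.7  42.5] y [-39.7  39.5] 0.5981985069058737
pocket x gap -23.451917330719656 23.650271577151287
pocket y gap -20.630388449539083 19.413439117335045
```

The casting sits about 0.7 mm towards -y in the hand, which puts the square push at about 4.7 mm, comfortably in the band. Now I insert with a small correction.

```bash
cat >> h.py <<'E'
def nxy(dx,dy):
    a=np.radians(NY); return NEST+[np.cos(a)*dx-np.sin(a)*dy-.27,np.sin(a)*dx+np.cos(a)*dy-.37]
E
python3 - <<'E'
from h import *
o=(-.8,.6)
arm.movel(P(nxy(*o),38),rot(NY),speed=80); arm.sleep(.15)
h=arm.movel(P(nxy(*o),20),rot(NY),speed=40,threshold=12); print(h,arm.read_position(),arm.read_ft_force(),arm.read_t())
if not h:
    h=arm.movel(P(nxy(*o),9),rot(NY),speed=30,threshold=15); arm.sleep(.1); print(h,arm.read_position(),arm.read_ft_force(),arm.read_torque(),arm.read_t())
E
```

```text
False [365.86011619 320.71360718 108.87290169] [ 0.07539578  0.29476915 -3.32813843] 38.6083
True [365.96809616 321.33785092  99.19546071] [-1.41098179  0.52779617  8.23125103] [-0.39708104  0.31052224 -0.01727089] 39.0833
```

```bash
python3 - <<'E'
from h import *
p=arm.read_position(); arm.open_gripper(); arm.sleep(.2)
arm.movel([p[0],p[1],240],rot(NY),speed=150); arm.reach([300,430,290],rot(NY)); arm.sleep(.2); print(arm.read_t(),arm.read_ft_force())
D={}
for n in('top','scene'): q,d=arm.grab_frame(n); D[n]=(q,cloud(n,d))
for n in D:
    K=D[n][1]; m=(np.hypot(K[...,0]-NEST[0],K[...,1]-NEST[1])<30)&(K[...,2]>125)&(K[...,2]<145)
    if m.any(): print(n,m.sum(),K[m].mean(0),cv2.minAreaRect(K[m][:,:2].astype(np.float32)))
cv2.imwrite('pics/f.png',np.hstack([cv2.resize(D['top'][0][110:290,140:380],(480,360)),cv2.resize(D['scene'][0][140:240,160:260],(320,360))])[:,:,::-1])
E
```

```text
41.775 [ 0.03637973 -0.51213223  0.6047727 ]
top 102 [367.26746786 320.24785076 134.32580967] ((367.39892578125, 320.6144714355469), (29.973005294799805, 25.584739685058594), 12.752071380615234)
scene 81 [363.73568793 315.79984383 132.36750009] ((364.16796875, 319.3871765136719), (30.878461837768555, 28.468400955200195), 14.744789123535156)
```

View pics/f.png

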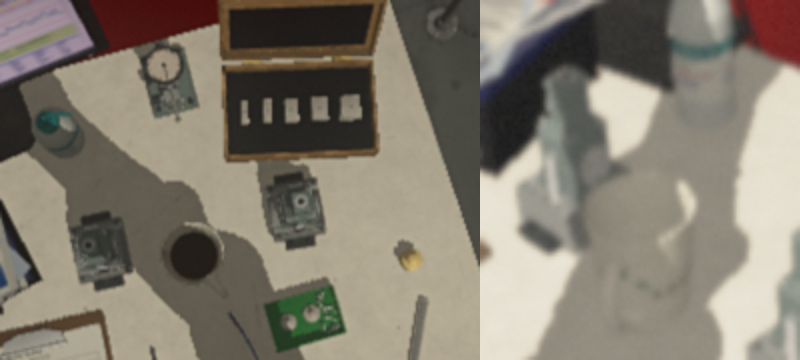

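The top view shows the casting home in the nest at (92,248), with its top at 134 mm, centred and about 12° of yaw as required. The plunger is out again at (178,118), and the finished casting at (297,205) and the bystanders are undisturbed. Handing in.

```bash
python3 -c "
from rig import arm
print(arm.sign_off())"
```

```text
the job is handed in; nothing more can be done
None
```

I gauged the casting round, oblong, square (repeating oblong and square once because the force readings were noisy), seated it in the empty nest, released it and handed the job in at about 42 s; push depths come from contact position and noisy force readings, about 6 mm on the round pad and 5 mm on the square, and the hand-in returned no verdict.

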